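# Stack the specimen turntable's stud

### The arm

A 7-joint arm with a two-finger parallel gripper is mounted at the origin on the work surface. World frame = base frame: x ahead of the robot, y to its left, z up, the work surface at z = 0. Lengths are in m, angles in rad, forces in N, time in s.
With the tool pointing down it reaches from about 0.35 to 0.9 m from the base axis. Payload 8.1 kg.
Tool frame: the origin (TCP) lies midway between the tips of the shut fingers; the grasp point (between the pads) lies 19 mm behind it; x points along the fingers, z is the direction in which the jaws open and shut, and the axes are right-handed (so a half turn about x gives the same grasp; the last joint's range is limited). The gripper opens to 92 mm and grips with 3 to 60 N. Pads are 19 mm wide; open, the fingers measure 130 mm over their backs; the gripper's body (75 mm by 190 mm) begins 47 mm behind the grasp point.
Start: joints at [-1.314, 0.434, 0.025, 1.573, -0.012, 1.134, -0.075], TCP at [0.22, 0.585, 0.227] pointing down, gripper open.
Joint ranges: [-2.62, 2.62], [-0.44, 2.09], [-1.27, 1.32], [0.08, 2.57], [-1.32, 4.46], [0.12, 2], [-2.74, 2.74]. Speed limits (rad/s): [2.22, 2.22, 3.01, 3.01, 3.14, 3.14, 3.14].

### API

Orientations are given as a rotation vector (axis times angle).
In Python, from cell import arm gives the robot as it stands. The module is installed in compiled form; this text tells all that it offers.
- The arm moves only by the tool move_arm, never from a script. Its argument "steps" is text: rows parted by semicolons, each of 5 numbers parted by spaces: the shift along the tool's x, y, z in m, then the turn about the tool's x in rad, then the closure in counts, from 0 (fully open) to 255 (shut). A call has 1 to 10 rows; each row is the pose to reach, as a shift and turn from the pose commanded when the call began, along the tool's axes at that moment; what a row does not reach only later rows make up. A row lasts 1/12 s, in which the tool goes at most 41.7 mm and 7.16 degrees, less where a joint would pass 70% of its speed; a pose out of reach is approached as far as the arm can. A call with a gripper value outside its range is refused whole. The fingers move at their own pace and stop on an object; "squeeze" is the grip in N (left out, the last holds). Time passes only in rows, so rows that repeat a pose let the fingers close. It gives the time, the measured TCP pose, the force and the opening at its end, in the units of the state.
- arm.observe(): the state, without advancing time (a new reading comes with each control period).
- arm.get_image(name): name is "scene" or "top" or "wrist"; returns a dict with "img" (400x640x3 uint8, blue, green, red), "z_map" (400x640 float32, m along the optical axis (not along the pixel's ray), 0 where there is no reading), "vfov" (degrees; the focal length in pixels is half the picture's height over the tangent of half this angle, whatever the lens; pixels are square), "cx", "cy" (the principal point, pixels), "k1" (the pictures are not rectified: a ray, as slopes to the right and down, at radius r is drawn at 1 + k1 r^2 times it, then the intrinsics apply), "extrinsics" (4x4, takes a point from camera to world coordinates). Camera axes: x right, y up, looking along -z (the intrinsics and any distortion apply to the point x, -y, -z); pixel columns grow to the right and rows downward; lengths in m; the calibration is good to about 2 mm. A picture is of the moment at which its call begins.
- arm.sign_off(): hands the job in, once; it reports no verdict.
The state is a dict: "clock": time; "joints": joint angles; "dq": joint speeds; "joint_efforts": joint torques, N m; "position": TCP position; "ee_rot": TCP orientation; "force": force on the tool from outside, world axes, zero at the start; "ft_torque": the same for the moment, N m; "width": opening from 0.0 (shut) to 1.0 (fully open).
Only numpy, scipy, OpenCV 4.12 (cv2) and the standard library are available. Lean on these libraries where they do the work, as an engineer would, in place of code of your own. Each camera call takes 0.05 s, during which the arm holds its last target.

### The job

Rebuild the comparison microscope's specimen turntable: thread the black spacer, then the brass washer, then the white flanged bushing (flange down) over its upright stud, each let go on the stud before the next, and press the stack down until the grey sliding collar underneath is fully home. Feel for the stud and press gently: the turntable must never be pushed or knocked with more than 40 N. Leave the other things where they are.

Things in the scene. Friction and masses are not known exactly. Their poses are not given: they have to be found in the camera images.
- turntable: Dark round metal turntable fixed to the bench, 96 mm across at the foot (88 mm above), its flat top 25 mm above the bench; red line round the foot. Origin: centre of the underside, z up. The yaw says nothing of where the stud is.
- stud_height (a point): Point on the turntable's centre line, 71 mm above the bench, level with the end of its rigid upright steel stud (12 mm diameter, its last 2.5 mm tapering to 9 mm). This is NOT the stud's axis: the stud is set eccentrically, its axis 6 mm from the centre line in a direction that differs each time and is not measured: find it by feel or sight.
- collar (a joint): Grey sleeve, 28 mm across, round the foot of the stud, carrying the stack: how far it is pressed down, m. At 0 its top is 37 mm above the bench (34 mm below the stud's end); at 0.008 it is home on a firm stop, top at 29 mm. It slides with steady friction of about 8 N (plus 25 N per m/s) and stays where left; the parts' weight does not move it.
- spacer: Black ring, outer diameter 36 mm, bore 15 mm, 16 mm high, lying flat on the bench. Origin: centre of its underside, z along the bore. About 45 g. Goes on first.
- washer: Brass flat ring, outer diameter 40 mm, bore 15 mm, 8 mm thick, lying flat on the bench. Origin: centre of its underside, z along the bore. About 70 g. Goes on second.
- bushing: White bushing standing on its flange: flange 40 mm in diameter and 5 mm thick, above it a sleeve 30 mm in outer diameter, 20 mm high over all, bore 15 mm right through. Origin: centre of the flange's underside, z up along the bore. About 30 g. Goes on last, flange down; when all is home its top is 2 mm above the stud's end.
- orange_ring: Bystander: orange plastic ring, 38 mm across, bore 26 mm, 8 mm high; not part of the stack. Origin: centre of its underside.
- objective: Bystander: steel microscope objective with a yellow ring, 36 mm across, 52 mm high, standing. Origin: centre of its underside.
- jar: Bystander: amber jar with a blue cap, 48 mm across, 60 mm high. Origin: centre of its underside.
- screwdriver: Bystander: screwdriver lying on the bench, 160 mm long, red handle. Origin: at mid-length.
- case: Bystander: flat blue specimen case, 70 x 90 x 25 mm. Origin: centre of its underside.
- knob: Bystander: small red knob, 26 mm across, 22 mm high. Origin: centre of its underside.
Mind the look-alikes: they are no part of the job. Several things have the shape of the bushing; the one meant has the colours described above. What is shaped like the washer but green is not meant.

How it is judged:
On the way, in this order (a step that is already met when the one before it is completed fails the run):
1. the spacer is threaded on the stud, resting on the collar, let go (horizontal distance between spacer and turntable below 0.01 m and z of spacer in the frame of turntable between 0.025 and 0.041 m and angle between spacer's own z axis and vertical below 0.1 rad and contact force between the fingers and spacer below 0.1 N), for 0.1 s.
2. then the washer is threaded on the stud over the spacer, let go (horizontal distance between each of spacer, washer and turntable below 0.01 m and z of spacer in the frame of turntable between 0.025 and 0.041 m and angle between each of spacer, washer's own z axis and vertical below 0.1 rad and z of washer in the frame of turntable between 0.041 and 0.057 m and contact force between the fingers and washer below 0.1 N), for 0.1 s.
At the end, for the whole second after the job is handed in: spacer, washer, bushing on the stud in that order from below, flange down, flat (tilt under 0.1 rad), within 10 mm of the turntable's centre line, undersides at 25-33.5, 42-49.5 and 50-57.5 mm above its underside, collar pressed over 6.5 mm of its 8 mm, at rest (value of joint collar above 0.0065 m and horizontal distance between each of spacer, washer, bushing and turntable below 0.01 m and z of spacer in the frame of turntable between 0.025 and 0.0335 m and angle between each of spacer, washer, bushing's own z axis and vertical below 0.1 rad and z of washer in the frame of turntable between 0.042 and 0.0495 m and z of bushing in the frame of turntable between 0.05 and 0.0575 m and linear speed of each of spacer, washer, bushing below 0.01 m/s); the robot touches nothing.
It fails at once if the turntable (with its stud and collar) is pushed with more than 40 N (contact force between turntable and anything else above 40 N).
It fails at once if a bystander is moved more than 3 cm (distance of any of orange_ring, objective, jar, screwdriver, case, knob from where it was at the start of the episode above 0.03 m).
It also fails if it takes over 72 s, if anything falls off the work surface, if the arm or the gripper's body presses on something with over 40 N, if the wrist force passes 120 N, or if a joint passes its speed limit or range.

## Working session

There is one attempt and no reset: what is moved stays moved. The work goes in short steps, Python scripts to look and compute and a tool call to move; the robot and the scene stay as the last step left them, time stands still between calls to the robot, and variables do not carry over. Pictures are saved under pics/ and viewed, and the job is handed in when it is done.

Besides the shell and the picture viewer there is one more tool, called after "Request:" as a command line: name --argument value ..., lists and objects as JSON in quotes. move_arm: Moves the arm, as the interface text tells. Its arguments: {"type":"object","properties":{"steps":{"type":"string"},"squeeze":{"type":"number"}},"required":["steps"]}

```bash
mkdir -p pics; cat > h.py <<'E'
import numpy as np, cv2
from cell import arm
def cam(n):
    return arm.get_image(n)
def K(d):
    f=200/np.tan(np.radians(d["vfov"])/2)
    return f
def cloud(d):
    f=K(d); z=d["z_map"].astype(float)
    H,W=z.shape
    u,v=np.meshgrid(np.arange(W),np.arange(H))
    x=(u-d["cx"])/f; y=(v-d["cy"])/f
    xu,yu=x.copy(),y.copy()
    for _ in range(20):
        s=1+d["k1"]*(xu**2+yu**2); xu,yu=x/s,y/s
    P=np.stack([xu*z,-yu*z,-z,np.ones_like(z)],-1)
    Wp=P@np.array(d["extrinsics"]).T
    Wp=Wp[...,:3]; Wp[z==0]=np.nan
    return Wp
def proj(d,p):
    T=np.linalg.inv(np.array(d["extrinsics"])); c=T@np.r_[p,1]
    x,y=c[0]/-c[2],-c[1]/-c[2]; s=1+d["k1"]*(x*x+y*y)
    return x*s*K(d)+d["cx"],y*s*K(d)+d["cy"]
E
python3 - <<'E'
from h import *
print(arm.observe())
for n in ["scene","top","wrist"]:
    d=cam(n); cv2.imwrite(f"pics/{n}0.png",d["img"]); np.savez(f"{n}0.npz",**d); print(n,d["vfov"],d["cx"],d["cy"],d["k1"],np.round(d["extrinsics"],3).tolist())
E
```

```text
{'clock': 0.0, 'joints': array([-1.31358465,  0.43526108,  0.02498036,  1.57407508, -0.01163698,
        1.13399636, -0.07512815]), 'dq': array([-0.00069371, -0.00186717,  0.00036032, -0.00011   , -0.00033905,
       -0.00057112, -0.00084961]), 'joint_efforts': array([ 1.05096733e-03, -6.67829990e+01,  9.85040590e-01, -3.14458752e+01,
       -6.07070443e-02,  4.26604156e-02,  1.38441551e-04]), 'position': array([0.21992969, 0.58448951, 0.22592989]), 'ee_rot': array([-0.94109926,  1.35952485,  0.93944733]), 'force': array([-0.37117453, -0.71855321, -0.31942703]), 'ft_torque': array([-0.02135116, -0.07778642, -0.02785505]), 'width': 0.9966289969153016}
scene 46.24171780766939 317.0637506452361 204.11763481893792 -0.004103460007612598 [[0.529, -0.536, 0.658, 1.322], [0.848, 0.334, -0.411, -0.47], [0.001, 0.776, 0.631, 0.76], [0.0, 0.0, 0.0, 1.0]]
top 45.74122974841966 313.19145818356156 189.74186283250503 -0.02253087618416744 [[-0.007, 0.991, -0.134, 0.428], [-1.0, -0.002, 0.031, 0.01], [0.03, 0.134, 0.99, 1.285], [0.0, 0.0, 0.0, 1.0]]
wrist 69.28786090733318 316.02389677116685 200.79912571278453 -0.03743935791730928 [[0.351, -0.902, -0.251, 0.153], [0.936, 0.338, 0.095, 0.611], [-0.001, -0.268, 0.963, 0.384], [0.0, 0.0, 0.0, 1.0]]
```

View pics/scene0.png

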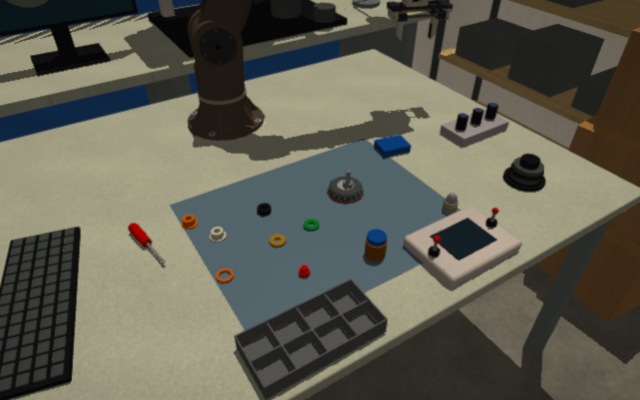

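View pics/top0.png

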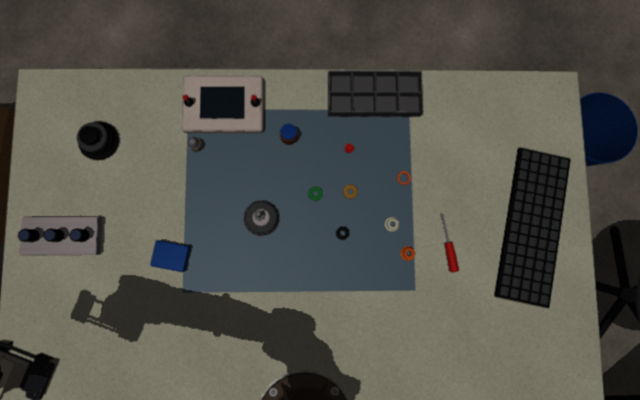

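View pics/wrist0.png

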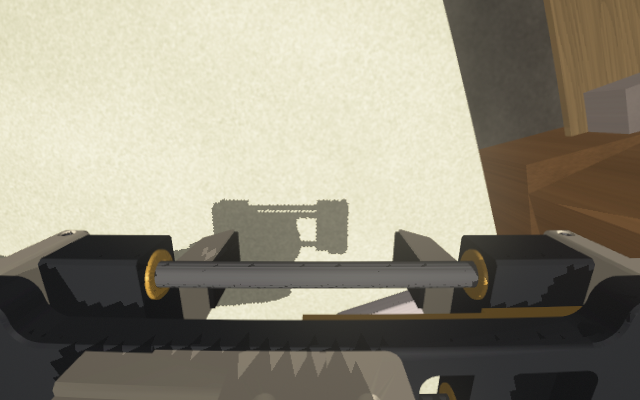

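Top view: spacer black (342,233), washer brass (350,191) with a green look-alike (315,193), bushing white (392,224) with an orange look-alike (408,254), and turntable (261,217). I'll measure these and enlarge the candidates.

```bash
python3 - <<'E'
from h import *
d=dict(np.load("top0.npz")); s=dict(np.load("scene0.npz"))
for n,dd,pts in [("top",d,dict(spacer=(342,233),washer=(350,191),green=(315,193),bush=(392,224),obush=(408,254),oring=(403,178),knob=(349,148),jar=(289,133),obj=(196,143),case=(170,255),tt=(261,217),scrd=(449,240)))]:
    C=cloud(dd); 
    for k,(u,v) in pts.items():
        r=30
        sub=C[v-r:v+r+1,u-r:u+r+1].reshape(-1,3); h=sub[:,2]
        bench=np.nanmedian(C[150:280,200:400,2])
        near=np.hypot(*(sub[:,:2]-C[v,u,:2]).T)<(0.06 if k=='tt' else 0.03)
        m=near&(h>bench+0.004)
        q=sub[m]; mn,mx=np.nanmin(q[:,:2],0),np.nanmax(q[:,:2],0)
        print(k,m.sum(),"ctr",np.round((mn+mx)/2,4),"size",np.round(mx-mn,4),"mean",np.round(q.mean(0),4),"zmax",round(np.nanmax(q[:,2]),4),bench)
a=d["img"][165:275,240:430]; a=cv2.resize(a,None,fx=4,fy=4,interpolation=cv2.INTER_CUBIC); cv2.imwrite("pics/topc.png",a)
b=s["img"][160:290,170:370]; b=cv2.resize(b,None,fx=4,fy=4,interpolation=cv2.INTER_CUBIC); cv2.imwrite("pics/scc.png",b)
E
```

```text
Traceback (most recent call last):
ValueError: zero-size array to reduction operation fmin which has no identity
```

```bash
python3 - <<'E'
from h import *
d=dict(np.load("top0.npz")); s=dict(np.load("scene0.npz"))
C=cloud(d); bench=np.nanmedian(C[150:280,200:400,2]); print(bench)
print(C[233,342],C[233,335],C[191,350],(d["z_map"]==0).mean())
for k,(u,v) in dict(spacer=(342,233),washer=(350,191),green=(315,193),bush=(392,224),obush=(408,254),oring=(403,178),knob=(349,148),jar=(289,133),obj=(196,143),case=(170,255),tt=(261,217)).items():
    r=30
    sub=C[v-r:v+r+1,u-r:u+r+1].reshape(-1,3); h=sub[:,2]
    c0=C[v-1:v+2,u-1:u+2,:2].reshape(-1,2); c0=np.nanmedian(c0,0)
    near=np.hypot(*(sub[:,:2]-c0).T)<(0.06 if k=='tt' else 0.03)
    q=sub[near&(h>bench+0.004)]
    if len(q)==0: print(k,"none",c0);continue
    mn,mx=q[:,:2].min(0),q[:,:2].max(0)
    print(k,len(q),"ctr",np.round((mn+mx)/2,4),"size",np.round(mx-mn,4),"mean",np.round(q.mean(0),4),"zmax",round(q[:,2].max(),4))
a=d["img"][165:275,240:430]; a=cv2.resize(a,None,fx=4,fy=4,interpolation=cv2.INTER_CUBIC); cv2.imwrite("pics/topc.png",a)
b=s["img"][160:290,170:370]; b=cv2.resize(b,None,fx=4,fy=4,interpolation=cv2.INTER_CUBIC); cv2.imwrite("pics/scc.png",b)
E
```

```text
0.0003313975419783066
[nan nan nan] [ 0.48399445 -0.08832632 -0.00262314] [ 0.59861929 -0.13092006 -0.00134423] 0.003984375
spacer 131 ctr [ 0.4876 -0.1077] size [0.0513 0.0404] mean [ 0.484  -0.1071  0.0146] zmax 0.0238
washer 135 ctr [ 0.595  -0.1343] size [0.0439 0.0469] mean [ 0.5983 -0.1314  0.0082] zmax 0.0145
green 146 ctr [ 0.5939 -0.036 ] size [0.0522 0.0463] mean [ 0.5925 -0.0353  0.008 ] zmax 0.015
bush 133 ctr [ 0.5072 -0.2453] size [0.0544 0.0542] mean [ 0.5077 -0.2405  0.0141] zmax 0.0258
obush 145 ctr [ 0.4262 -0.2855] size [0.0589 0.0456] mean [ 0.4291 -0.2825  0.0134] zmax 0.028
oring 91 ctr [ 0.6377 -0.2773] size [0.0475 0.0505] mean [ 0.6357 -0.2786  0.0077] zmax 0.014
knob 88 ctr [ 0.7133 -0.1269] size [0.043 0.05 ] mean [ 0.7166 -0.1287  0.0133] zmax 0.0255
jar 310 ctr [0.7456 0.0369] size [0.0561 0.0459] mean [0.7466 0.0362 0.0513] zmax 0.0667
obj 182 ctr [0.7217 0.282 ] size [0.0584 0.0524] mean [0.7227 0.2869 0.0337] zmax 0.0558
case 418 ctr [0.4275 0.3469] size [0.0572 0.059 ] mean [0.4276 0.3468 0.0246] zmax 0.0329
tt 1026 ctr [0.5227 0.1073] size [0.1134 0.1154] mean [0.5254 0.1093 0.0232] zmax 0.0762
```

View pics/topc.png

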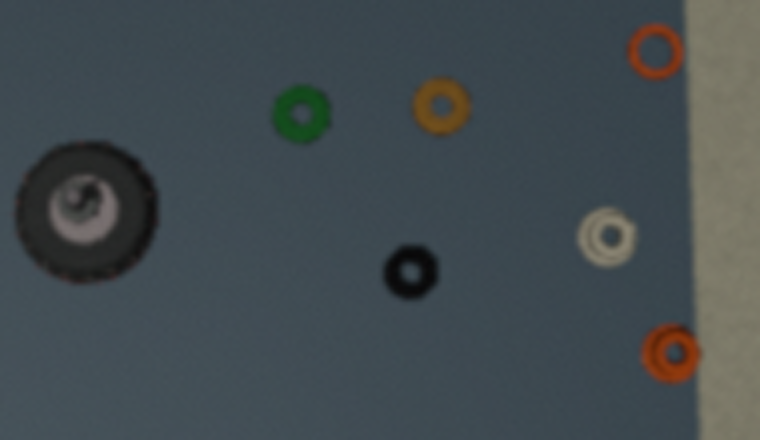

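View pics/scc.png

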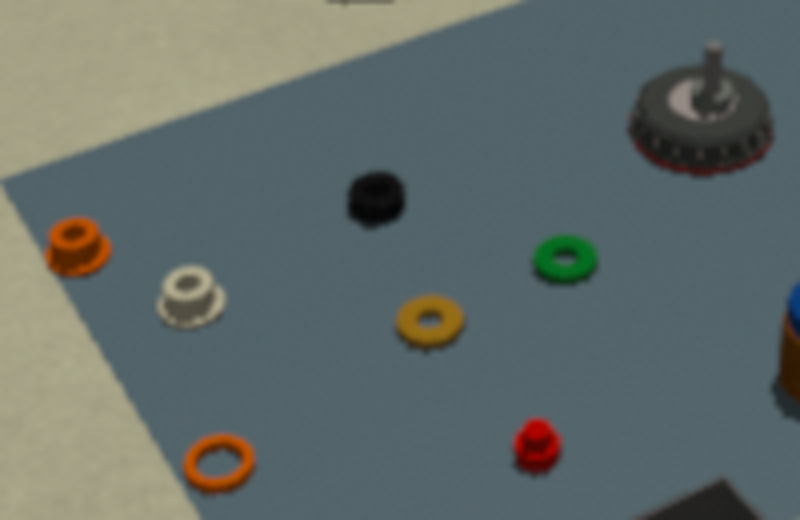

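Confirmed: black spacer, brass washer (not the green one) and white bushing (not the orange one). Next, the tool axes and the moves.

```bash
cat >> h.py <<'E'
from scipy.spatial.transform import Rotation as R
def Rt(): return R.from_rotvec(arm.observe()["ee_rot"]).as_matrix()
def go(target):
    o=arm.observe(); M=R.from_rotvec(o["ee_rot"]).as_matrix()
    print("shift",np.round(M.T@(np.array(target)-o["position"]),4))
E
python3 - <<'E'
from h import *
print(np.round(Rt(),4)); go([0.42,0.13,0.227])
E
```

```text
[[-3.000e-04 -9.359e-01  3.521e-01]
 [-1.100e-03  3.521e-01  9.359e-01]
 [-1.000e+00 -1.000e-04 -1.200e-03]]
shift [-0.0004 -0.3473 -0.3551]
```

Request:
move_arm --steps "0 -0.028 -0.028 0 0; 0 -0.056 -0.056 0 0; 0 -0.084 -0.084 0 0; 0 -0.112 -0.112 0 0; 0 -0.140 -0.140 0 0; 0 -0.168 -0.168 0 0; 0 -0.196 -0.196 0 0; 0 -0.224 -0.224 0 0; 0 -0.252 -0.252 0 0; 0 -0.28 -0.28 0 0"

```text
clock: 0.98
position: [0.3838, 0.2224, 0.2268]
ee_rot: [-0.94, 1.358, 0.94]
force: [0.1, -0.1, -1.2]
width: 1.0
```

Request:
move_arm --steps "0 -0.025 -0.025 0 0; 0 -0.05 -0.05 0 0; 0 -0.067 -0.075 0 0; 0 -0.067 -0.075 0 0; 0 -0.067 -0.075 0 0"

```text
clock: 1.4
position: [0.42, 0.1288, 0.2267]
ee_rot: [-0.937, 1.36, 0.937]
force: [0.6, -0.6, -0.8]
width: 0.996
```

```bash
python3 - <<'E'
from h import *
print(arm.observe()["clock"],arm.observe()["position"],arm.observe()["dq"].round(3))
d=cam("wrist"); cv2.imwrite("pics/w1.png",d["img"]); np.savez("w1.npz",**d); print(np.round(d["extrinsics"],4))
print(arm.observe()["position"])
print(proj(d,[.525,.109,.025]))
E
```

```text
1.4 [0.42002738 0.12884096 0.22669081] [-0.035  0.008 -0.047 -0.008 -0.012 -0.    -0.02 ]
[[ 3.548e-01 -9.008e-01 -2.504e-01  3.536e-01]
 [ 9.349e-01  3.420e-01  9.440e-02  1.553e-01]
 [ 6.000e-04 -2.676e-01  9.635e-01  3.843e-01]
 [ 0.000e+00  0.000e+00  0.000e+00  1.000e+00]]
[0.41973238 0.13041365 0.22669516]
(np.float64(328.70389717715966), np.float64(255.18434492203335))
```

View pics/w1.png

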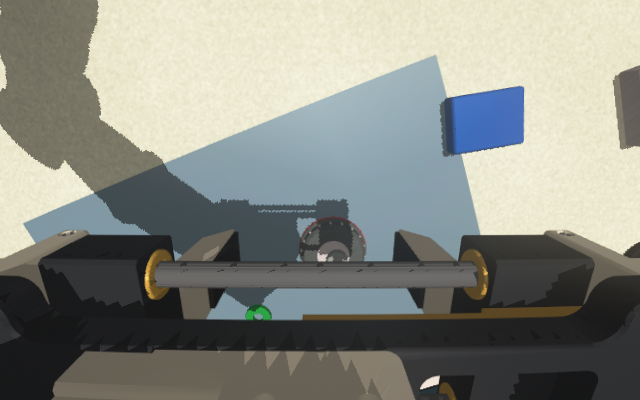

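Gripper hides what's under it; image-up is toward the base, so I'll look from further out.

Request:
move_arm --steps "0 -0.035 -0.008 0 0; 0 -0.07 -0.016 0 0; 0 -0.105 -0.024 0 0; 0 -0.140 -0.032 0 0; 0 -0.175 -0.04 0 0; 0 -0.21 -0.048 0 0; 0 -0.245 -0.055 0 0; 0 -0.275 -0.055 0 0; 0 -0.275 -0.055 0 0; 0 -0.275 -0.055 0 0"

```text
clock: 2.28
position: [0.6586, -0.0167, 0.2254]
ee_rot: [-0.94, 1.359, 0.942]
force: [-0.4, 0.5, -0.1]
width: 1.0
```

```bash
python3 - <<'E'
from h import *
print(arm.observe()["clock"],arm.observe()["position"],arm.observe()["dq"].round(3))
d=cam("wrist"); cv2.imwrite("pics/w2.png",d["img"]); np.savez("w2.npz",**d)
E
```

```text
2.2833 [ 0.65863026 -0.01671007  0.22539208] [-0.021 -0.039 -0.011  0.05   0.001 -0.001 -0.003]
```

View pics/w2.png

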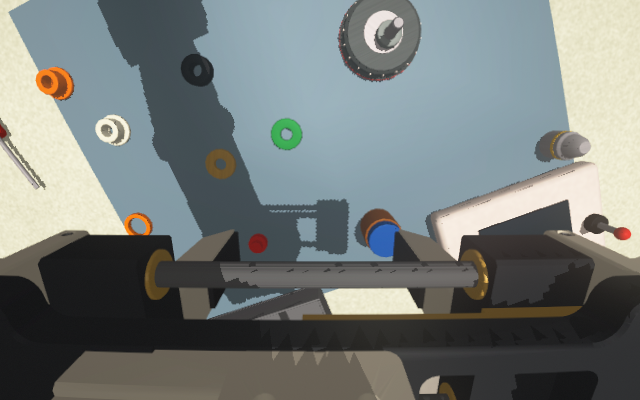

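The wrist view shows the spacer (197,70), washer (220,164), white bushing (113,130), turntable (379,38) and stud tip (395,24). I'll fit silhouettes to get positions.

```bash
cat >> h.py <<'E'
from scipy.optimize import minimize
def sil(d,c,parts,shape=(400,640),S=4):
    m=np.zeros((shape[0]*S,shape[1]*S),np.uint8); t=np.linspace(0,2*np.pi,60)
    for r,z0,z1 in parts:
        p=np.array([proj(d,[c[0]+r*np.cos(a),c[1]+r*np.sin(a),z]) for z in (z0,z1) for a in t])
        cv2.fillConvexPoly(m,cv2.convexHull(((p+0.5)*S).astype(np.int32)),1)
    return cv2.resize(m.astype(np.float32),(shape[1],shape[0]),interpolation=cv2.INTER_AREA)
def fit(d,mask,c0,parts):
    cs,_=cv2.findContours(mask.astype(np.uint8),cv2.RETR_EXTERNAL,cv2.CHAIN_APPROX_NONE)
    f=np.zeros(mask.shape,np.uint8); big=max(cs,key=cv2.contourArea); cv2.drawContours(f,[big],-1,1,-1)
    J=lambda c:np.abs(sil(d,c,parts,mask.shape)-f).sum()
    r=minimize(J,c0,method="Nelder-Mead",options=dict(initial_simplex=[[c0[0],c0[1]],[c0[0]+.006,c0[1]],[c0[0],c0[1]+.006]],xatol=1e-4,fatol=.1))
    return r.x,r.fun,f.sum()
PARTS=dict(spacer=[(.018,0,.016)],washer=[(.02,0,.008)],bush=[(.02,0,.005),(.015,0,.02)])
E
python3 - <<'E'
from h import *
d=dict(np.load("w2.npz")); im=d["img"]
hsv=cv2.cvtColor(im,cv2.COLOR_BGR2HSV)
for u,v in [(197,58),(190,80),(208,164),(120,130),(105,140),(100,130),(385,25),(394,30),(350,40)]: print((u,v),im[v,u],hsv[v,u])
a=cv2.resize(im[0:100,320:440],None,fx=6,fy=6,interpolation=cv2.INTER_NEAREST); cv2.imwrite("pics/st2.png",a)
a=cv2.resize(im[30:190,80:260],None,fx=4,fy=3.7,interpolation=cv2.INTER_NEAREST); cv2.imwrite("pics/pt2.png",a)
E
```

```text
(197, 58) [43 40 36] [103  42  43]
(190, 80) [38 35 32] [105  40  38]
(208, 164) [ 43  80 102] [ 19 148 102]
(120, 130) [111 128 133] [ 23  42 133]
(105, 140) [223 242 246] [ 25  24 246]
(100, 130) [188 218 223] [ 26  40 223]
(385, 25) [166 174 169] [ 49  12 174]
(394, 30) [79 79 81] [ 0  6 81]
(350, 40) [118 121 118] [ 60   6 121]
```

View pics/st2.png

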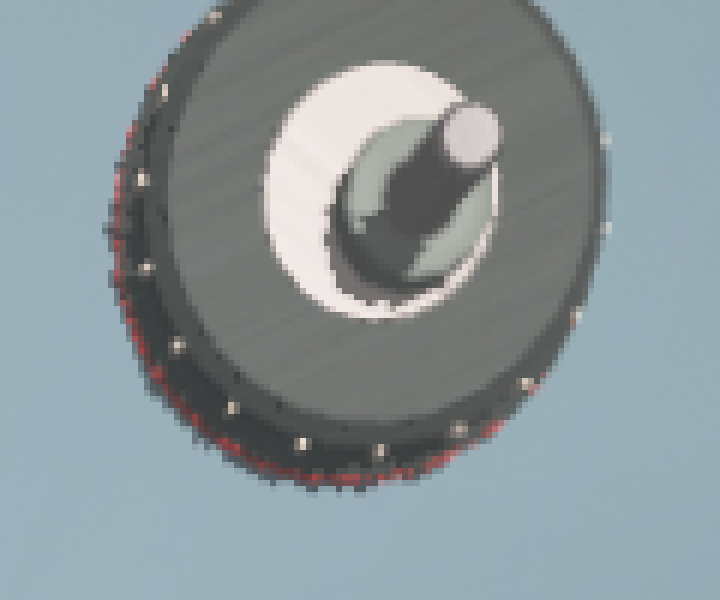

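View pics/pt2.png

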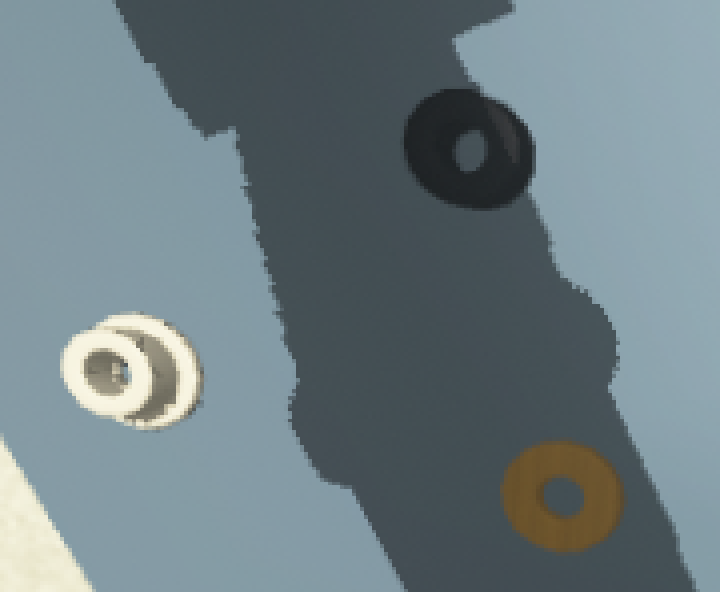

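```bash
cat >> h.py <<'E'
def ray(d,u,v,z):
    f=K(d); x=(u-d["cx"])/f; y=(v-d["cy"])/f; a,b=x,y
    for _ in range(20):
        s=1+d["k1"]*(a*a+b*b); a,b=x/s,y/s
    T=np.array(d["extrinsics"]); D=T[:3,:3]@np.array([a,-b,-1]); o=T[:3,3]
    return o+D*(z-o[2])/D[2]
E
python3 - <<'E'
from h import *
d=dict(np.load("w2.npz")); im=d["img"].astype(int)
hsv=cv2.cvtColor(d["img"],cv2.COLOR_BGR2HSV).astype(int)
def win(u,v,r):
    m=np.zeros((400,640),bool); m[max(v-r,0):v+r,u-r:u+r]=1; return m
ms=dict(spacer=(hsv[...,2]<60)&win(197,70,25),washer=(hsv[...,0]<30)&(hsv[...,1]>100)&win(220,164,25))
b=(hsv[...,0]<40)|(hsv[...,0]>150)
ms['bush']=b&win(113,130,24)
for k,c in dict(spacer=(.485,-.107),washer=(.597,-.132),bush=(.507,-.242)).items():
    r=fit(d,ms[k],c,PARTS[k]); print(k,r); 
    ov=d["img"].copy(); 
print("stud",ray(d,397.8,22.2,.071)); print("collar rough",ray(d,320+421/6-.5,200/6-.5,.037))
print("tt top outer, top face edges: left/right", ray(d,320+168/6,170/6,.025),ray(d,320+590/6,170/6,.025), 'bottom',ray(d,320+385/6,420/6,.025))
E
```

```text
spacer (array([ 0.48582603, -0.10404741]), np.float64(97.3125), np.uint64(818))
washer (array([ 0.59938044, -0.12662474]), np.float64(98.0625), np.uint64(692))
bush (array([ 0.50932875, -0.23968394]), np.float64(85.5), np.uint64(831))
stud [0.5324978  0.11653801 0.071     ]
collar rough [0.53302897 0.11680874 0.037     ]
tt top outer, top face edges: left/right [0.5105735  0.07810674 0.025     ] [0.53747538 0.15229131 0.025     ] bottom [0.56619703 0.10296442 0.025     ]
```

```bash
python3 - <<'E'
from h import *
d=dict(np.load("w2.npz")); ov=d["img"].copy()
for k,c in dict(spacer=(.4858,-.104),washer=(.5994,-.1266),bush=(.5093,-.2397)).items():
    m=sil(d,c,PARTS[k])>.5; print(k,m.sum())
    cs,_=cv2.findContours(m.astype(np.uint8),0,1); cv2.drawContours(ov,cs,-1,(0,0,255),1)
cv2.imwrite("pics/ov.png",cv2.resize(ov[30:190,80:260],None,fx=4,fy=3.7,interpolation=cv2.INTER_NEAREST))
E
```

```text
spacer 911
washer 785
bush 909
```

View pics/ov.png

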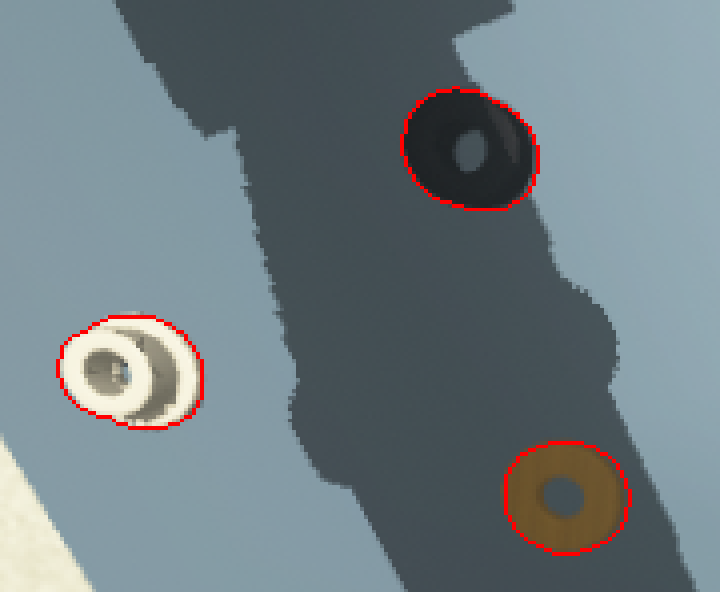

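```bash
python3 - <<'E'
from h import *
go([.4858,-.104,.07]);go([.4858,-.104,.004])
E
```

```text
shift [ 0.1559  0.1299 -0.1426]
shift [ 0.2219  0.1297 -0.1426]
```

Request:
move_arm --steps "0.01 0.025 -0.028 0 0; 0.03 0.05 -0.056 0 0; 0.053 0.075 -0.084 0 0; 0.08 0.1 -0.11 0 0; 0.106 0.12 -0.131 0 0; 0.13 0.13 -0.1426 0 0; 0.156 0.13 -0.1426 0 0; 0.185 0.13 -0.1426 0 0; 0.185 0.13 -0.1426 0 0; 0.185 0.13 -0.1426 0 0"

```text
clock: 3.17
position: [0.4847, -0.104, 0.0415]
ee_rot: [-0.94, 1.359, 0.944]
force: [0.7, -0.2, 0.2]
width: 0.996
```

```bash
python3 - <<'E'
from h import *
print(arm.observe()["position"],arm.observe()["force"]);go([.4858,-.104,.004])
E
```

```text
[ 0.48466241 -0.10396988  0.04151227] [ 0.65717749 -0.18832098  0.21669797]
shift [ 0.0375 -0.0012  0.0004]
```

Request:
move_arm --steps "0.015 -0.001 0 0 0; 0.03 -0.001 0 0 0; 0.037 -0.001 0 0 0; 0.037 -0.001 0 0 0; 0.037 -0.001 0 0 160; 0.037 -0.001 0 0 200; 0.037 -0.001 0 0 255; 0.037 -0.001 0 0 255; 0.037 -0.001 0 0 255; 0.037 -0.001 0 0 255" --squeeze 25

```text
clock: 4.0
position: [0.487, -0.1058, 0.005]
ee_rot: [-0.94, 1.358, 0.94]
force: [-1.1, -0.1, 1.2]
width: 0.613
```

```bash
python3 - <<'E'
from h import *
o=arm.observe();print(o["clock"],o["position"],o["force"],o["width"]*.092)
M=Rt();print("axes y,z",M[:,1],M[:,2])
E
```

```text
4.0 [ 0.48701846 -0.10583734  0.00498047] [-1.06595813 -0.07092251  1.20780188] 0.05643905000049994
axes y,z [-9.35910983e-01  3.52236460e-01 -3.29396172e-04] [3.52236417e-01 9.35911039e-01 1.80877452e-04]
```

Request:
move_arm --steps "0 0 0 0 255; 0 0 0 0 255; 0 0 0 0 255; 0 0 0 0 255; 0 0 0 0 255"

```text
clock: 4.42
position: [0.4868, -0.1058, 0.0047]
ee_rot: [-0.94, 1.358, 0.94]
force: [-0.1, -0.5, 1.0]
width: 0.381
```

```bash
python3 - <<'E'
from h import *
o=arm.observe();print(o["clock"],o["position"],o["force"],o["width"]*.092,o["dq"].round(3))
E
```

```text
4.4167 [ 0.48684683 -0.10583981  0.0047042 ] [-0.1344662  -0.4994681   0.95086168] 0.035036990713370596 [-0.001  0.001  0.     0.     0.001 -0.003 -0.   ]
```

```bash
python3 - <<'E'
from h import *
go([.5343,.1161,.105])
E
```

```text
shift [-0.1003  0.0338  0.2244]
```

Request:
move_arm --steps "-0.02 0 0 0 255; -0.05 0 0 0 255; -0.085 0.005 0.02 0 255; -0.1 0.015 0.055 0 255; -0.1 0.025 0.09 0 255; -0.1 0.034 0.125 0 255; -0.1 0.034 0.16 0 255; -0.1 0.034 0.195 0 255; -0.1 0.034 0.22 0 255; -0.1 0.034 0.22 0 255"

```text
clock: 5.25
position: [0.5338, 0.1189, 0.1046]
ee_rot: [-0.944, 1.353, 0.947]
force: [-0.6, -0.1, -0.4]
width: 0.379
```

```bash
python3 - <<'E'
from h import *
o=arm.observe();print(o["clock"],o["position"],o["force"],o["width"]*.092,o["dq"].round(3))
go([.5343,.1161,.080])
E
```

```text
5.25 [0.53384576 0.11891604 0.10456591] [-0.59249107 -0.11976045 -0.38595732] 0.03490863484455817 [ 0.05  -0.023  0.051  0.066  0.023 -0.005  0.062]
shift [ 0.0246 -0.0014 -0.0026]
```

Request:
move_arm --steps "0.01 0 0.004 0 255; 0.015 0 0.004 0 255; 0.02 0 0.004 0 255; 0.02 0 0.004 0 255; 0.02 0 0.004 0 255"

```text
clock: 5.67
position: [0.5334, 0.1144, 0.0842]
ee_rot: [-0.939, 1.36, 0.939]
force: [-0.0, -0.3, -0.5]
width: 0.38
```

```bash
python3 - <<'E'
from h import *
o=arm.observe();print(o["clock"],o["position"],o["force"],o["width"]*.092,o["dq"].round(3))
go([.5343,.1161,.080])
d=cam("scene"); cv2.imwrite("pics/s3.png",cv2.resize(d["img"][110:220,280:420],None,fx=5,fy=5,interpolation=cv2.INTER_CUBIC))
E
```

```text
5.6667 [0.5334124  0.11442243 0.08421961] [-0.0406313  -0.34788898 -0.53747233] 0.03499231789982953 [-0.004 -0.009  0.001 -0.014  0.004  0.007 -0.003]
shift [ 0.0042 -0.0002  0.0019]
```

View pics/s3.png

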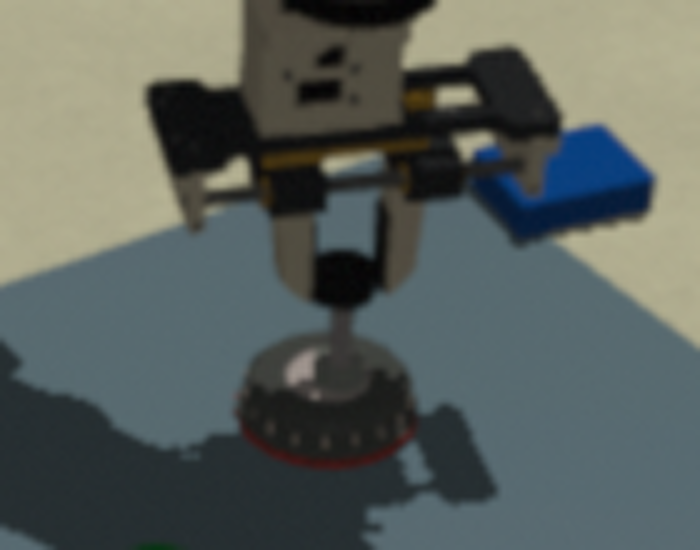

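Request:
move_arm --steps "0.003 0 0.0018 0 255; 0.004 0 0.0018 0 255; 0.006 0 0.0018 0 255; 0.008 0 0.0018 0 255; 0.0095 0 0.0018 0 255; 0.0095 0 0.0018 0 255"

```text
clock: 6.22
position: [0.5344, 0.1174, 0.0749]
ee_rot: [-0.94, 1.359, 0.94]
force: [0.0, 0.6, -0.8]
width: 0.386
```

```bash
python3 - <<'E'
from h import *
o=arm.observe();print(o["clock"],o["position"],o["force"],o["width"]*.092,o["dq"].round(3))
go([.5343,.1161,.044])
E
```

```text
6.2167 [0.53438066 0.11742988 0.07489604] [ 0.01291217  0.60013582 -0.80848739] 0.03555601510644884 [-0.001 -0.006  0.001 -0.003  0.001  0.007 -0.002]
shift [ 0.0309 -0.0004 -0.0013]
```

Request:
move_arm --steps "0.0015 0 -0.0007 0 255; 0.003 0 -0.0007 0 255; 0.0045 0 -0.0007 0 255; 0.006 0 -0.0007 0 255; 0.006 0 -0.0007 0 255"

```text
clock: 6.63
position: [0.5341, 0.1168, 0.0689]
ee_rot: [-0.94, 1.359, 0.94]
force: [-0.2, -0.3, -0.7]
width: 0.382
```

```bash
python3 - <<'E'
from h import *
o=arm.observe();print(o["clock"],o["position"],o["force"],o["ft_torque"],o["width"]*.092)
go([.5343,.1161,.044])
E
```

```text
6.6333 [0.53413842 0.11680191 0.06889046] [-0.23947504 -0.27886921 -0.70079856] [-0.06544959 -0.00612879 -0.01165745] 0.03513478913692221
shift [ 0.0249 -0.0004 -0.0006]
```

Threaded, no contact force. Going down to just above the collar.

Request:
move_arm --steps "0.003 0 0 0 255; 0.006 0 0 0 255; 0.009 0 0 0 255; 0.012 0 0 0 255; 0.015 0 0 0 255; 0.018 0 0 0 255; 0.021 0 0 0 255; 0.024 0 0 0 255; 0.0255 0 0 0 255; 0.0255 0 0 0 255"

```text
clock: 7.47
position: [0.5341, 0.1168, 0.0433]
ee_rot: [-0.94, 1.359, 0.94]
force: [-0.9, -0.4, -1.6]
width: 0.379
```

```bash
python3 - <<'E'
from h import *
o=arm.observe();print(o["clock"],o["position"],o["force"],o["ft_torque"],o["width"]*.092)
E
```

```text
7.4667 [0.53411777 0.11682961 0.04330215] [-0.92453435 -0.3629005  -1.61033048] [-0.1165194   0.05000602  0.00102043] 0.03488037932507103
```

Request:
move_arm --steps "0.001 0 0 0 255; 0.001 0 0 0 170; 0.001 0 0 0 120; 0.001 0 0 0 90; 0.001 0 0 0 90; 0.001 0 0 0 90; 0.001 0 0 0 90; 0.001 0 0 0 90"

```text
clock: 8.13
position: [0.5344, 0.1169, 0.0428]
ee_rot: [-0.94, 1.358, 0.94]
force: [0.6, -0.5, -0.4]
width: 0.645
```

```bash
python3 - <<'E'
from h import *
o=arm.observe();print(o["clock"],o["position"],o["force"],o["width"]*.092)
d=cam("scene"); cv2.imwrite("pics/s4.png",cv2.resize(d["img"][110:220,280:420],None,fx=5,fy=5,interpolation=cv2.INTER_CUBIC))
E
```

```text
8.1333 [0.53443131 0.11687425 0.04279825] [ 0.57744095 -0.48700488 -0.35756871] 0.05930354368812895
```

View pics/s4.png

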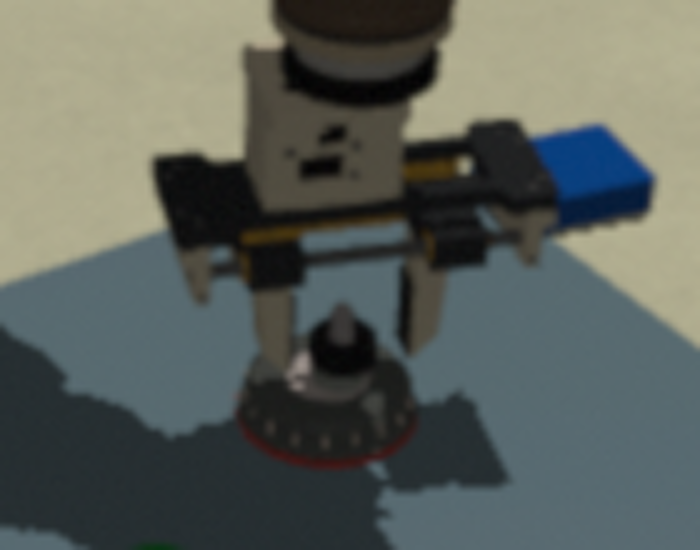

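Request:
move_arm --steps "-0.025 0 0 0 90; -0.05 0 0 0 90; -0.077 0 0 0 90; -0.077 -0.018 -0.025 0 90; -0.077 -0.038 -0.053 0 90; -0.077 -0.058 -0.081 0 90; -0.077 -0.078 -0.109 0 90; -0.077 -0.098 -0.137 0 90; -0.06 -0.118 -0.165 0 90; -0.04 -0.138 -0.193 0 90"

```text
clock: 9.02
position: [0.5971, -0.1142, 0.0837]
ee_rot: [-0.942, 1.355, 0.938]
force: [1.1, 0.6, 0.1]
width: 0.646
```

Request:
move_arm --steps "0.02 -0.009 -0.012 0 90; 0.04 -0.009 -0.012 0 90; 0.05 -0.009 -0.012 0 90; 0.05 -0.009 -0.012 0 90; 0.05 -0.009 -0.012 0 90"

```text
clock: 9.43
position: [0.5995, -0.1258, 0.0327]
ee_rot: [-0.94, 1.358, 0.942]
force: [-0.2, 1.1, 0.7]
width: 0.648
```

```bash
python3 - <<'E'
from h import *
o=arm.observe();print(o["clock"],o["position"],o["force"],o["width"]*.092,o["dq"].round(3))
go([.5994,-.1266,.0035])
E
```

```text
9.4333 [ 0.5994865  -0.12575794  0.03265231] [-0.24681898  1.09173717  0.71393882] 0.05964736405900369 [-0.008 -0.026  0.007 -0.016  0.002  0.002  0.001]
shift [ 0.0292 -0.0003 -0.0008]
```

Request:
move_arm --steps "0.012 0 0 0 90; 0.022 0 0 0 90; 0.028 0 0 0 90; 0.0292 0 0 0 90; 0.0292 0 0 0 160; 0.0292 0 0 0 200; 0.0292 0 0 0 255; 0.0292 0 0 0 255; 0.0292 0 0 0 255; 0.0292 0 0 0 255"

```text
clock: 10.27
position: [0.6, -0.1269, 0.0039]
ee_rot: [-0.94, 1.358, 0.94]
force: [-0.3, -0.6, 2.3]
width: 0.426
```

Request:
move_arm --steps "0 0 0 0 255; 0 0 0 0 255; 0 0 0 0 255"

```text
clock: 10.52
position: [0.6, -0.1269, 0.0038]
ee_rot: [-0.94, 1.358, 0.94]
force: [0.3, -1.1, 4.6]
width: 0.419
```

```bash
python3 - <<'E'
from h import *
o=arm.observe();print(o["clock"],o["position"],o["force"],o["width"]*.092,o["dq"].round(3))
M=Rt(); e=M.T@(np.array([.5994,-.1266,0])-o["position"]); print("part off",e)
c=o["position"]*[1,1,0]+M[:,1]*e[1]; print("part est",c)
t=np.array([.5338,.1172,0])-M[:,1]*e[1]; t[2]=.115; print(t); go(t)
E
```

```text
10.5167 [ 0.60002446 -0.1269204   0.00384551] [ 0.257596   -1.11387553  4.60497942] 0.038540675638717506 [-0.001  0.001 -0.001 -0.    -0.001 -0.    -0.001]
part off [3.84508973e-03 6.99666136e-04 7.93185664e-05]
part est [ 5.99369623e-01 -1.26673975e-01 -4.32273963e-07]
[0.53445483 0.11695357 0.115     ]
shift [-0.1112  0.1472  0.2052]
```

Request:
move_arm --steps "-0.02 0 0 0 255; -0.05 0 0 0 255; -0.08 0.005 0.007 0 255; -0.111 0.02 0.028 0 255; -0.111 0.04 0.056 0 255; -0.111 0.06 0.084 0 255; -0.111 0.082 0.112 0 255; -0.111 0.104 0.144 0 255; -0.111 0.126 0.174 0 255; -0.111 0.14 0.194 0 255"

```text
clock: 11.35
position: [0.5352, 0.1083, 0.1142]
ee_rot: [-0.941, 1.357, 0.944]
force: [0.6, -0.3, -1.0]
width: 0.417
```

Request:
move_arm --steps "0.01 0.008 0.0108 0 255; 0.025 0.008 0.0108 0 255; 0.03 0.008 0.0108 0 255; 0.03 0.008 0.0108 0 255; 0.03 0.008 0.0108 0 255"

```text
clock: 11.77
position: [0.5333, 0.1155, 0.0842]
ee_rot: [-0.939, 1.36, 0.939]
force: [-0.0, -0.5, -0.6]
width: 0.419
```

```bash
python3 - <<'E'
from h import *
o=arm.observe();print(o["clock"],o["position"],o["force"],o["width"]*.092,o["dq"].round(3))
go([.5337,.1168,.075])
d=cam("scene"); cv2.imwrite("pics/s5.png",cv2.resize(d["img"][110:220,280:420],None,fx=5,fy=5,interpolation=cv2.INTER_CUBIC))
E
```

```text
11.7667 [0.5333354  0.11545698 0.0841862 ] [-0.01950191 -0.47127239 -0.58803357] 0.03853277025522836 [ 0.002 -0.015  0.003 -0.013  0.001  0.003 -0.001]
shift [0.0092 0.0001 0.0014]
```

View pics/s5.png

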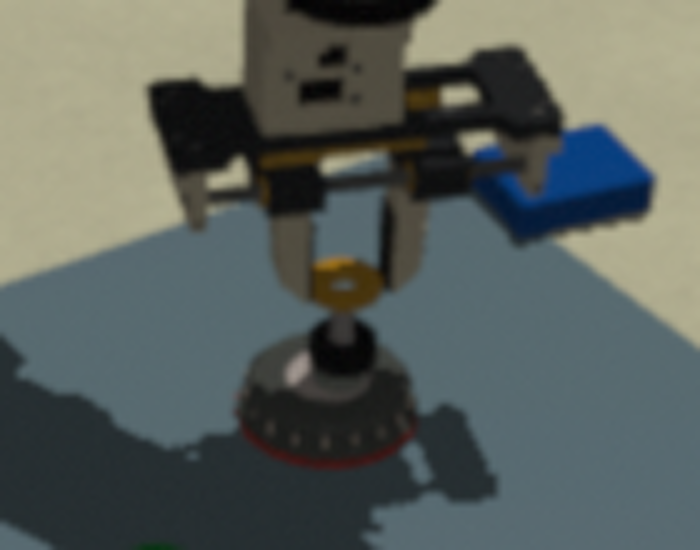

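The washer is held level with its bore over the stud (crop 345,285). Descending gently.

Request:
move_arm --steps "0.003 0 0.0005 0 255; 0.006 0 0.0005 0 255; 0.008 0 0.0005 0 255; 0.0095 0 0.0005 0 255; 0.011 0 0.0005 0 255; 0.0125 0 0.0005 0 255; 0.0125 0 0.0005 0 255"

```text
clock: 12.4
position: [0.5334, 0.1173, 0.0718]
ee_rot: [-0.94, 1.359, 0.94]
force: [0.4, 0.1, -0.1]
width: 0.418
```

```bash
python3 - <<'E'
from h import *
o=arm.observe();print(o["clock"],o["position"],o["force"],o["ft_torque"],o["width"]*.092)
E
```

```text
12.4 [0.53341104 0.11731112 0.07177616] [ 0.42918007  0.06421003 -0.08792741] [-0.06179867 -0.02505685  0.01628003] 0.03844273934352443
```

Request:
move_arm --steps "0.0015 0 0 0 255; 0.003 0 0 0 255; 0.005 0 0 0 255; 0.0075 0 0 0 255; 0.01 0 0 0 255; 0.012 0 0 0 255; 0.013 0 0 0 255; 0.013 0 0 0 255"

```text
clock: 13.07
position: [0.5335, 0.1172, 0.0588]
ee_rot: [-0.94, 1.359, 0.94]
force: [1.2, -1.1, -1.0]
width: 0.424
```

Request:
move_arm --steps "0.0005 0 0 0 170; 0.0005 0 0 0 120; 0.0005 0 0 0 90; 0.0005 0 0 0 90; 0.0005 0 0 0 90; 0.0005 0 0 0 90; 0.0005 0 0 0 90"

```text
clock: 13.65
position: [0.5335, 0.1177, 0.0586]
ee_rot: [-0.94, 1.358, 0.94]
force: [0.6, 1.0, 0.6]
width: 0.645
```

```bash
python3 - <<'E'
from h import *
o=arm.observe();print(o["clock"],o["position"],o["force"],o["ft_torque"],o["width"]*.092)
d=cam("scene"); cv2.imwrite("pics/s6.png",cv2.resize(d["img"][110:220,280:420],None,fx=5,fy=5,interpolation=cv2.INTER_CUBIC))
go([.5093,-.2397,.004])
E
```

```text
13.65 [0.53350051 0.11765782 0.05857414] [0.57144403 0.99055074 0.60392759] [-0.01734472  0.03853898  0.04202751] 0.059360012336494836
shift [ 0.0545 -0.1031 -0.343 ]
```

View pics/s6.png

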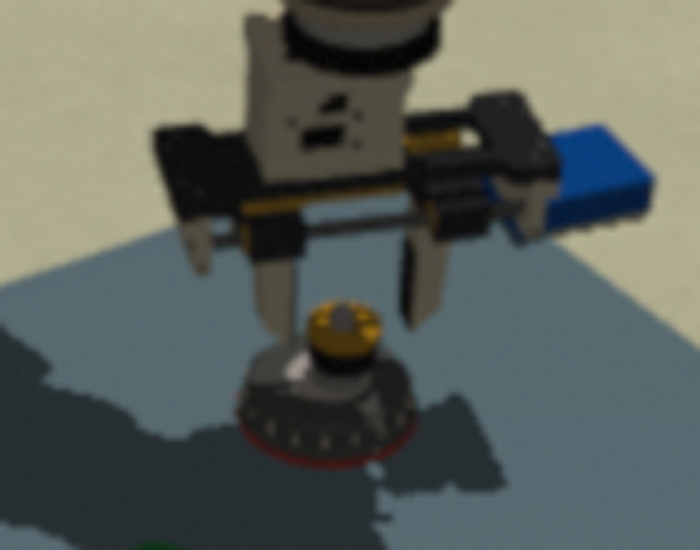

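Request:
move_arm --steps "-0.025 0 0 0 90; -0.055 -0.003 -0.01 0 90; -0.06 -0.013 -0.043 0 90; -0.06 -0.024 -0.08 0 90; -0.06 -0.035 -0.116 0 90; -0.06 -0.046 -0.152 0 90; -0.06 -0.057 -0.189 0 90; -0.06 -0.068 -0.226 0 90; -0.05 -0.079 -0.262 0 90; -0.035 -0.09 -0.298 0 90"

```text
clock: 14.53
position: [0.5136, -0.1952, 0.0946]
ee_rot: [-0.942, 1.356, 0.938]
force: [1.7, -0.3, -0.1]
width: 0.648
```

Request:
move_arm --steps "0.01 -0.01 -0.033 0 90; 0.03 -0.013 -0.045 0 90; 0.055 -0.013 -0.045 0 90; 0.055 -0.013 -0.045 0 90; 0.055 -0.013 -0.045 0 90"

```text
clock: 14.95
position: [0.5081, -0.2392, 0.0378]
ee_rot: [-0.938, 1.36, 0.942]
force: [-0.0, -0.5, -0.2]
width: 0.647
```

```bash
python3 - <<'E'
from h import *
o=arm.observe();print(o["clock"],o["position"],o["force"],o["width"]*.092,o["dq"].round(3))
go([.5093,-.2397,.0075])
E
```

```text
14.95 [ 0.50814592 -0.23924954  0.03779414] [-0.03224771 -0.4777153  -0.1793757 ] 0.05953457889303388 [-0.023 -0.037  0.01  -0.023  0.006  0.011 -0.006]
shift [ 0.0303 -0.0013 -0.    ]
```

Request:
move_arm --steps "0.012 0 0 0 90; 0.022 0 0 0 90; 0.028 0 0 0 90; 0.0305 0 0 0 90; 0.0305 0 0 0 160; 0.0305 0 0 0 200; 0.0305 0 0 0 255; 0.0305 0 0 0 255; 0.0305 0 0 0 255; 0.0305 0 0 0 255"

```text
clock: 15.78
position: [0.5094, -0.24, 0.0084]
ee_rot: [-0.94, 1.358, 0.94]
force: [-0.8, 1.3, 1.7]
width: 0.325
```

Request:
move_arm --steps "0 0 0 0 255; 0 0 0 0 255; 0 0 0 0 255; 0 0 0 0 255; 0 0 0 0 255"

```text
clock: 16.2
position: [0.5094, -0.2399, 0.0083]
ee_rot: [-0.94, 1.358, 0.94]
force: [-0.4, -0.1, 5.5]
width: 0.323
```

```bash
python3 - <<'E'
from h import *
o=arm.observe();print(o["clock"],o["position"],o["force"],o["width"]*.092,o["dq"].round(3))
M=Rt(); e=M.T@(np.array([.5093,-.2397,0])-o["position"]); print("part off",e)
t=np.array([.5328,.1170,0])-M[:,1]*e[1]; t[2]=.115; print(t); go(t)
E
```

```text
16.2 [ 0.50937237 -0.23993297  0.00832614] [-0.43766097 -0.1075643   5.54105917] 0.02975705741797204 [-0.    -0.001 -0.     0.001 -0.002  0.001 -0.   ]
part off [0.00832607 0.00015462 0.00019162]
[0.53294471 0.11694555 0.115     ]
shift [-0.1067  0.1035  0.3423]
```

Request:
move_arm --steps "-0.025 0 0 0 255; -0.06 0 0 0 255; -0.09 0.008 0.025 0 255; -0.107 0.018 0.06 0 255; -0.107 0.029 0.097 0 255; -0.107 0.04 0.134 0 255; -0.107 0.051 0.17 0 255; -0.107 0.062 0.206 0 255; -0.107 0.073 0.242 0 255; -0.107 0.084 0.278 0 255"

```text
clock: 17.03
position: [0.528, 0.0518, 0.115]
ee_rot: [-0.94, 1.358, 0.94]
force: [0.8, -0.5, 0.8]
width: 0.325
```

Request:
move_arm --steps "0 0.01 0.033 0 255; 0.008 0.017 0.055 0 255; 0.016 0.0195 0.064 0 255; 0.025 0.0195 0.064 0 255; 0.025 0.0195 0.064 0 255; 0.025 0.0195 0.064 0 255; 0.025 0.0195 0.064 0 255"

```text
clock: 17.62
position: [0.5328, 0.1143, 0.0901]
ee_rot: [-0.938, 1.36, 0.937]
force: [-0.3, -0.5, -0.1]
width: 0.325
```

```bash
python3 - <<'E'
from h import *
o=arm.observe();print(o["clock"],o["position"],o["force"],o["width"]*.092,o["dq"].round(3))
go([.5329,.1170,.079])
d=cam("scene"); cv2.imwrite("pics/s7.png",cv2.resize(d["img"][110:220,280:420],None,fx=5,fy=5,interpolation=cv2.INTER_CUBIC))
E
```

```text
17.6167 [0.53278588 0.11432812 0.09010245] [-0.25617881 -0.54265577 -0.06727992] 0.02986857117759929 [-0.003 -0.009 -0.003 -0.006 -0.003  0.002 -0.005]
shift [0.0111 0.0008 0.0025]
```

View pics/s7.png

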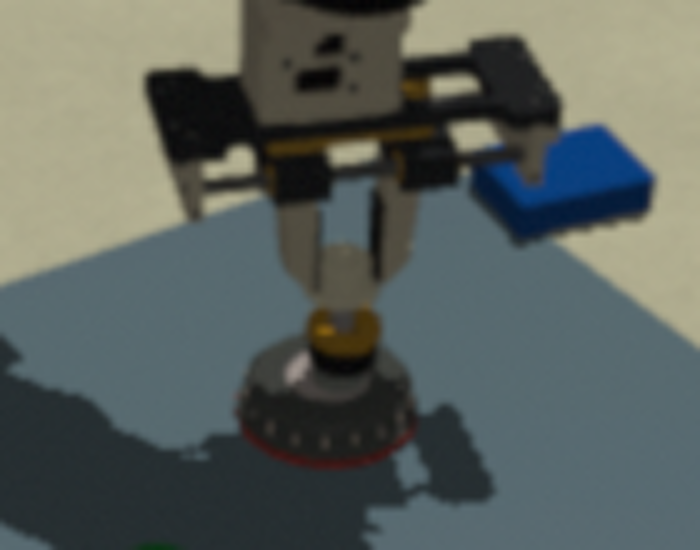

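Bushing is upright above the stud. Descending in small steps.

Request:
move_arm --steps "0.003 0.0004 0.0013 0 255; 0.006 0.0004 0.0013 0 255; 0.008 0.0004 0.0013 0 255; 0.008 0.0004 0.0013 0 255; 0.0095 0.0004 0.0013 0 255; 0.011 0.0004 0.0013 0 255; 0.0125 0.0004 0.0013 0 255; 0.014 0.0004 0.0013 0 255; 0.014 0.0004 0.0013 0 255"

```text
clock: 18.42
position: [0.5326, 0.1177, 0.0757]
ee_rot: [-0.94, 1.359, 0.94]
force: [-0.4, -1.6, -1.4]
width: 0.323
```

```bash
python3 - <<'E'
from h import *
o=arm.observe();print(o["clock"],o["position"],o["force"],o["ft_torque"],o["width"]*.092)
go([.5329,.1170,.0693])
E
```

```text
18.4167 [0.53264359 0.11767124 0.07572753] [-0.42626947 -1.58577173 -1.4021303 ] [-0.33496488 -0.03476353 -0.01837134] 0.029742811032004476
shift [ 0.0064 -0.0005 -0.0005]
```

Request:
move_arm --steps "0.001 0 -0.0004 0 255; 0.0025 0 -0.0004 0 255; 0.004 0 -0.0004 0 255; 0.0055 0 -0.0004 0 255; 0.0065 0 -0.0004 0 255; 0.0075 0 -0.0004 0 255; 0.008 0 -0.0004 0 255; 0.008 0 -0.0004 0 255"

```text
clock: 19.08
position: [0.5329, 0.1174, 0.0683]
ee_rot: [-0.94, 1.358, 0.94]
force: [-1.8, -2.0, 5.5]
width: 0.323
```

```bash
python3 - <<'E'
from h import *
o=arm.observe();print(o["clock"],o["position"],o["force"],o["ft_torque"],o["width"]*.092)
E
```

```text
19.0833 [0.53286254 0.1174454  0.06834081] [-1.8180513  -2.02079374  5.48209355] [-0.5558802   0.31905204  0.10130247] 0.029743544652872198
```

Contact with the stack (5.5 N up). Pressing slowly.

Request:
move_arm --steps "0.0008 0 0 0 255; 0.0016 0 0 0 255; 0.0024 0 0 0 255; 0.0032 0 0 0 255; 0.004 0 0 0 255"

```text
clock: 19.5
position: [0.533, 0.1175, 0.0645]
ee_rot: [-0.94, 1.358, 0.94]
force: [-1.6, -2.2, 7.9]
width: 0.326
```

```bash
python3 - <<'E'
from h import *
o=arm.observe();print(o["clock"],o["position"],o["force"],o["ft_torque"],o["width"]*.092)
E
```

```text
19.5 [0.53295964 0.11745128 0.06454688] [-1.60259831 -2.22138703  7.91750175] [-0.62923337  0.4692489  -0.04609517] 0.029973384651300655
```

Request:
move_arm --steps "0.0007 0 0 0 255; 0.0014 0 0 0 255; 0.0021 0 0 0 255; 0.0026 0 0 0 255; 0.0026 0 0 0 255"

```text
clock: 19.92
position: [0.5329, 0.1174, 0.0619]
ee_rot: [-0.94, 1.358, 0.94]
force: [-1.7, -2.3, 7.0]
width: 0.326
```

Request:
move_arm --steps "0.0004 0 0 0 255; 0.0008 0 0 0 255; 0.0008 0 0 0 255"

```text
clock: 20.17
position: [0.5329, 0.1174, 0.0612]
ee_rot: [-0.94, 1.358, 0.94]
force: [-1.8, -2.5, 8.0]
width: 0.327
```

Request:
move_arm --steps "0.0003 0 0 0 255; 0.0006 0 0 0 255; 0.0006 0 0 0 255"

```text
clock: 20.42
position: [0.5331, 0.1174, 0.061]
ee_rot: [-0.94, 1.357, 0.94]
force: [-3.7, -3.0, 14.2]
width: 0.324
```

Request:
move_arm --steps "0.0003 0 0 0 255; 0.0005 0 0 0 255; 0.0005 0 0 0 255"

```text
clock: 20.67
position: [0.5332, 0.1174, 0.0609]
ee_rot: [-0.94, 1.357, 0.939]
force: [-5.1, -3.6, 18.6]
width: 0.324
```

Firm stop reached (force rises to 18.6 N with no travel). Relax, release and lift.

Request:
move_arm --steps "-0.0008 0 0 0 255; -0.0008 0 0 0 200; -0.0008 0 0 0 150; -0.0008 0 0 0 90; -0.0008 0 0 0 90; -0.0008 0 0 0 90; -0.0008 0 0 0 90; -0.0008 0 0 0 90"

```text
clock: 21.33
position: [0.5326, 0.1178, 0.0602]
ee_rot: [-0.94, 1.358, 0.94]
force: [-0.0, -0.7, -0.2]
width: 0.639
```

Request:
move_arm --steps "-0.01 0 0 0 90; -0.03 0 0 0 90; -0.06 0 0 0 90; -0.095 0 0 0 90; -0.12 -0.03 0 0 90; -0.14 -0.06 0 0 90; -0.15 -0.1 0 0 90; -0.15 -0.1 0 0 90; -0.15 -0.1 0 0 90"

```text
clock: 22.08
position: [0.6281, 0.0808, 0.2115]
ee_rot: [-0.94, 1.358, 0.936]
force: [-0.4, 0.3, -0.7]
width: 0.647
```

```bash
python3 - <<'E'
from h import *
o=arm.observe();print(o["clock"],o["position"],o["force"],o["width"]*.092)
d=cam("scene"); cv2.imwrite("pics/s8.png",cv2.resize(d["img"][110:220,280:420],None,fx=5,fy=5,interpolation=cv2.INTER_CUBIC))
d=cam("wrist"); np.savez("w9.npz",**d)
for z in (.073,):print(proj(d,[.533,.117,z]))
u,v=map(int,proj(d,[.533,.117,.06])); v0=max(v-55,0)
cv2.imwrite("pics/w9.png",cv2.resize(d["img"][v0:v0+110,u-60:u+60],None,fx=5,fy=5,interpolation=cv2.INTER_NEAREST)); print(u-60,v0)
E
```

```text
22.0833 [0.62805588 0.08084487 0.21154766] [-0.43067688  0.28447    -0.71774887] 0.059532253677822854
(np.float64(314.604691406925), np.float64(90.3017835175232))
254 36
```

View pics/s8.png

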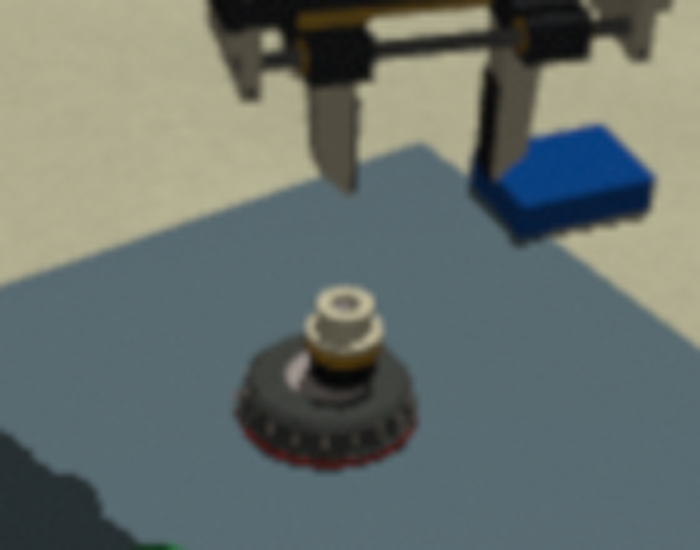

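View pics/w9.png

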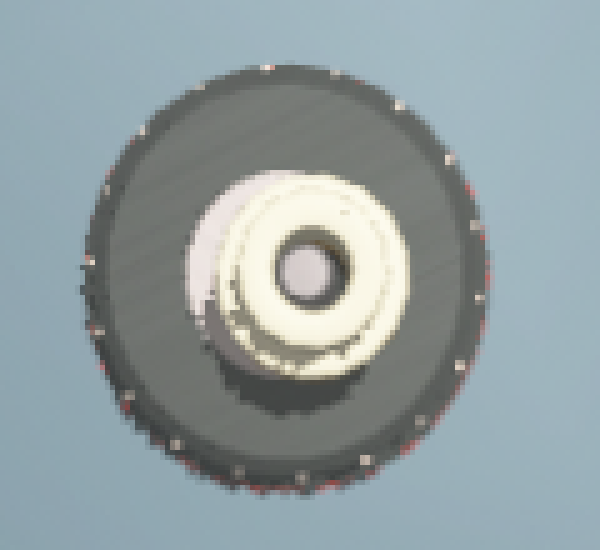

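The stack is flat and on the stud, flange down, with the stud end visible in the bore (crop 310,270). One height check before handing in.

```bash
python3 - <<'E'
from h import *
d=dict(np.load("w9.npz")); C=cloud(d)[...,2]
u0,v0=254,36
def z(cu,cv,n=2):
    u=u0+cu//5; v=v0+cv//5; return round(float(np.nanmedian(C[v-n:v+n+1,u-n:u+n+1])),4)
print("bench",z(40,40),"tt top",z(150,180),z(400,420),"bush top",z(265,240,1),z(370,260,1),z(315,325,1),"stud",z(308,270,1))
o=cam("top"); a=np.load("top0.npz")["img"].astype(int); 
cv2.imwrite("pics/top9.png",o["img"])
E
```

```text
bench -0.0002 tt top 0.0243 0.0229 bush top 0.0724 0.073 0.0728 stud 0.0706
```

View pics/top9.png

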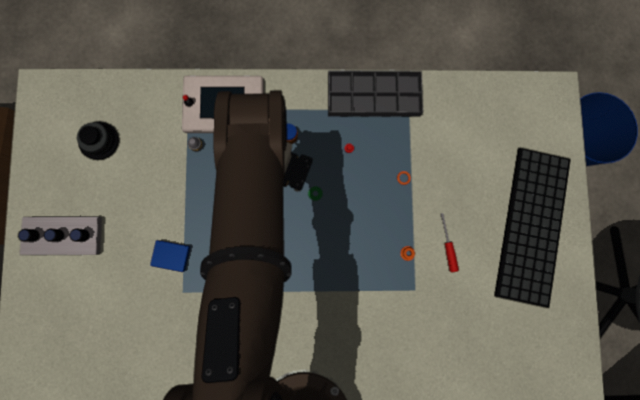

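The bushing top measures 72.4–73.0 mm (73 mm when home), about 2 mm above the stud end. The bystanders visible in the top view haven't moved. Handing in.

```bash
python3 - <<'E'
from h import *
print(arm.sign_off())
E
```

```text
the job is handed in; nothing more can be done
None
```

The turntable is rebuilt and handed in, at about 22 s of the 72 s allowed. The black spacer, brass washer and white bushing (flange down) are on the stud in that order. Each was let go on the stud before the next, except that I held the bushing while pressing and released it afterwards.

- **Stud and forces:** I found the stud by sight, at about (0.533, 0.117). All three parts threaded without noticeable contact force. The collar slid down at about 8 N, and I stopped when it met its stop; the highest wrist reading was about 19 N.
- **Final checks:** The bushing top measured 72.4–73.0 mm above the bench (73 mm is home), about 2 mm above the stud end. The stack looked flat and the gripper was clear of it.
- **Bystanders:** Those visible in the last top view had not moved. The arm hid part of the jar in that view, but it never went near the jar at low height.
- **Not measured directly:** I did not measure the collar's position or the spacer's and washer's heights. I inferred them from the bushing height and the force rise at the stop. No check failed or disagreed.

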